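# Tighten a mould's clamp screw with the flipped hex key

## Robot

A 6-joint arm with a two-finger parallel gripper is mounted at the origin on the work surface. World frame = base frame: x ahead of the robot, y to its left, z up, the work surface at z = 0. Lengths are in mm, angles in rad, forces in N, time in s.
With the tool pointing down it reaches from about 275 to 750 mm from the base axis. Payload 10.2 kg.
Tool frame: the origin (TCP) lies at the very end of the fingers, on their centre line; the grasp point (between the pads) lies 19 mm behind it; z points along the fingers, y is the line along which they close (so a half turn about z gives the same grasp; the last joint's range is limited). The gripper opens to 85 mm and grips with 20 to 120 N. Pads are 22 mm wide; open, the fingers measure 114 mm over their backs; the gripper's body (76 mm by 85 mm) begins 54 mm behind the grasp point. The pads swing forward as they close: fully open they stand 13 mm farther back than shut.
Start: joints at [-1.453, 0.313, 1.498, -0, 1.331, -0.223], TCP at [175.464, -494.817, 231.294] pointing down, gripper open.
Joint ranges: [-2.94, 2.94], [-0.97, 2.17], [0.19, 2.56], [-1.23, 4.37], [0.02, 3.11], [-2.88, 2.88]. Speed limits (rad/s): [2.39, 2.39, 3.01, 3.14, 3.14, 3.14].

## Interface

Orientations are given as a unit quaternion [w, x, y, z].
In Python, from rig import ctrl gives the robot as it stands.
- The arm moves only by the shell command python3 -m inch 'ROWS' [OPENING] [FORCE]. ROWS is text: rows parted by semicolons, each of 6 numbers parted by spaces: the shift along the tool's x, y, z in mm, then the turn, a rotation vector about the tool's x, y, z in units of 6 degrees (1.0 is 6 degrees). A call has exactly 10 rows; each row shifts and turns the commanded pose from where the row before left it, along the tool's axes as they then stand; what a row does not reach is not made up. A row lasts 1/12 s, in which the tool goes at most 41.7 mm and 7.16 degrees, less where a joint would pass 70% of its speed; a pose out of reach is approached as far as the arm can. A call with a gripper value outside its range is refused whole. OPENING is the opening, from 0 (shut) to 1 (fully open), set as the call begins (- or left out, the last holds). The fingers move at their own pace and stop on an object; FORCE is the grip in N (left out, the last holds). Time passes only in rows, so rows that do not move let the fingers close, or fill a call up. It gives the time, the measured TCP pose, the force, the opening and the grip force at its end, in the units of the state.
- ctrl.sense(): the state, without advancing time (a new reading comes with each control period).
- ctrl.capture(name): name is "scene" or "top"; returns a dict with "image" (420x560x3 uint8, red, green, blue), "intrinsics" (3x3 intrinsics, pixels), "D" ([k1, k2, p1, p2, k3] as OpenCV has them; the pictures are not rectified), "rvec" (rotation vector, rad) and "tvec" (3), from world to camera coordinates, as OpenCV has them. Camera axes: x right, y down, z forward; pixel columns grow to the right and rows downward; lengths in mm; the calibration is good to about 2 mm. A picture is of the moment at which its call begins. There is no depth.
- ctrl.finish_job(): hands the job in; it is judged then, once.
The state is a dict: "time_s": time; "joints": joint angles; "dq": joint speeds; "tau": joint torques, N m; "eef_pos": TCP position; "ee_rot": TCP orientation; "force": force on the tool from outside, world axes, zero at the start; "wrist_torque": the same for the moment, N m; "grip_width": opening from 0.0 (shut) to 1.0 (fully open); "grip_force": force on a finger pad.
Only numpy, scipy, OpenCV 4.12 (cv2) and the standard library are available. Lean on these libraries where they do the work, as an engineer would, in place of code of your own. Each camera call takes 0.05 s, during which the arm holds its last target. There are 200 camera calls.

## Task

The big hex key is standing with its long arm in the clamp screw of the steel bell mould. Pull it out, flip it, push its short arm fully home in the screw, and use the long arm as the lever to turn the stiff screw clockwise (seen from above) until it comes up against its stop. Leave the key in the screw, short arm fully home, let go of it, and do not disturb the bell, the spare screw or the hammer.

Things in the scene. Friction and masses are not known exactly. Their poses are not given: they have to be found in the camera images.
- mould: Closed dark steel bell mould (two stacked flask halves, 150 x 246 mm over the end lugs, 58 mm high, bolted down). A bright 50 mm wide bridge bar lies on it along its y axis, top at 72 mm, with the clamp screw in its middle. Origin: centre of its underside on the bench, straight below the screw; z up. Yaw within 0.5 rad of the world's.
- socket_mouth (a point): Centre of the mouth of the screw's hex socket, on the screw's upright axis, 103 mm above the bench. The bright screw head is 40 mm across, 28 mm high. Socket 22 mm deep; the short arm has 0.9 mm play all round in it and 7 degrees of turning play either way. With the screw at 0, two corners of the hexagon lie on the mould's y axis: an arm fits in at six yaws, 60 degrees apart.
- socket_floor (a point): Centre of the socket's floor, 22 mm below its mouth, on the screw's axis.
- screw (a joint): Turning of the clamp screw in rad, growing clockwise seen from above. Starts at 0, hard stop at 1.0, where it is tight. Stiff: about 1.6 N m of dry friction all the way (11 N sideways at 140 mm from the axis); it stays where it is left. To be turned only with the key's short arm in it.
- key: Dark steel L-shaped hex key, 19 mm across flats, about 0.55 kg. Origin: in the bend, where the arms' centre lines meet; +x runs along the short arm, -z along the long arm. Flats face +-y, square to the plane of the L; corners lie in that plane. Starts with the long arm down on the socket's floor, leaning a little; the short arm on top points along the mould's -y.
- key_short_end (a point): Centre of the end face of the key's short arm, 70 mm from the key's origin along its +x. With this arm home in the socket, the long arm lies about 151 mm above the bench and its free end sags several mm.
- key_long_end (a point): Centre of the end face of the key's long arm, 170 mm from the key's origin along its -z. The key's centre of mass lies about 60 mm from its origin along the long arm and 10 mm along the short one.
- bell: Bystander: small brass bell casting standing mouth down, 88 mm in diameter, 98 mm high. Origin: centre of its underside.
- spare_screw: Bystander: spare steel cap screw standing on its head, head 40 mm in diameter, 98 mm high in all. Origin: centre of its underside.
- hammer: Bystander: hammer lying on the bench along its x axis, about 240 mm long, less than 60 mm high. Origin: on its underside, near the middle of its length.
There are look-alikes about, which are no part of the job. Several things have the shape of the key; the one meant has the colours described above.

How it is judged (in metres and radians):
On the way, in this order (a step that is already met when the one before it is completed fails the run):
1. the key is pulled out of the screw (distance between key_long_end and socket_floor above 0.04 m and value of joint screw below 0.3 rad), for 0.1 s.
2. the short arm is fully home in the socket (its end within 7 mm of the floor) before the screw is turned (distance between key_short_end and socket_floor below 0.007 m and value of joint screw below 0.3 rad), for 0.2 s.
3. the screw is turned up to its stop (above 0.93 rad) with the short arm in it (distance between key_short_end and socket_floor below 0.007 m and value of joint screw above 0.93 rad), for 0.1 s.
At the end, for the whole second after the job is handed in: The screw is against its stop (above 0.93 of 1.0 rad), the key's short arm is fully home in the socket (its end within 7 mm of the floor), and the key is at rest and let go (all of step 3 and linear speed of key below 0.03 m/s and contact force between the fingers and key below 0.1 N); the robot touches nothing.
It fails at once if the screw is turned other than with the key's short arm in its socket (value of joint screw above 0.35 rad and distance between key_short_end and socket_floor above 0.022 m).
It fails at once if the bell is pushed away (more than 30 mm) (distance of bell from where it was at the start of the episode above 0.03 m).
It fails at once if the spare screw is pushed away (more than 30 mm) (distance of spare_screw from where it was at the start of the episode above 0.03 m).
It fails at once if the hammer is pushed away (more than 30 mm) (distance of hammer from where it was at the start of the episode above 0.03 m).
It also fails if it takes over 61 s, if anything falls off the work surface, if the arm or the gripper's body presses on something with over 40 N, if the wrist force passes 120 N, or if a joint passes its speed limit or range.

## Working session

There is one attempt and no reset: what is moved stays moved. The work goes in short steps, Python scripts to look and compute and a shell command to move; the robot and the scene stay as the last step left them, time stands still between calls to the robot, and variables do not carry over. Pictures are saved under pics/ and viewed, at most 10 in all, crops included, and the job is handed in when it is done.

```bash
ls; mkdir -p pics; python3 - <<'E'
from rig import ctrl
import cv2,numpy as np
for n in("scene","top"):
    c=ctrl.capture(n); np.savez(f"{n}0.npz",**c)
    cv2.imwrite(f"pics/{n}0.png",c["image"][:,:,::-1])
    R=cv2.Rodrigues(np.array(c["rvec"],float))[0]; print(n,c["intrinsics"],c["D"],(-R.T@np.array(c["tvec"]).ravel()).round(),R.round(2))
print(ctrl.sense())
E
```

```text
pics
scene [[409.41855731   0.         282.27289082]
 [  0.         409.41855731 214.25325476]
 [  0.           0.           1.        ]] [-0.02285918  0.          0.          0.          0.        ] [ 944. -612.  658.] [[ 0.87  0.49 -0.01]
 [ 0.26 -0.47 -0.84]
 [-0.42  0.73 -0.53]]
top [[526.91366677   0.         280.05151665]
 [  0.         526.91366677 213.2836251 ]
 [  0.           0.           1.        ]] [0.04994669 0.         0.         0.         0.        ] [ 302.   53. 1403.] [[ 0.02 -1.    0.  ]
 [-0.98 -0.02 -0.2 ]
 [ 0.2   0.   -0.98]]
{'time_s': 0.1, 'joints': array([-1.45341209e+00,  3.13390766e-01,  1.49835016e+00, -2.70881605e-05,
        1.33101437e+00, -2.23379900e-01]), 'dq': array([-0.002626  , -0.00186112, -0.00176861, -0.00063389,  0.00038067,
       -0.00199562]), 'tau': array([ 2.57645253e-03, -4.12897968e+01, -2.60144001e+01, -2.44244375e-04,
        2.94971440e-03, -1.41362182e-05]), 'eef_pos': array([ 175.42313921, -494.58000682,  230.79810827]), 'ee_rot': array([-5.81203289e-04,  9.85519343e-01,  1.69562045e-01,  1.76581812e-05]), 'force': array([ 0.77164346,  0.30966467, -0.22479472]), 'wrist_torque': array([ 0.01713398,  0.04249308, -0.0430894 ]), 'grip_force': 0.0, 'grip_width': 0.9952852173828117}
```

View pics/scene0.png

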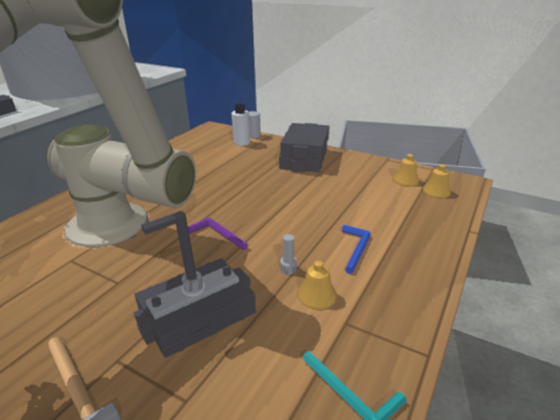

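View pics/top0.png

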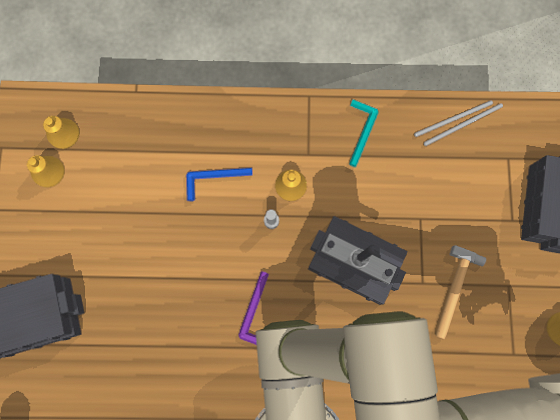

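Candidates for the key: dark one standing in the mould (scene ~190,250; top ~365,255), purple (scene 215,230), blue (scene 360,245) and teal (scene 355,385). Only the dark one is steel-coloured and stands in the bright screw, so it fits. The mould with the bright bridge bar is at top (360,258). I'll confirm it in one enlarged crop.

```bash
cat > h.py <<'E'
import cv2,numpy as np
from scipy.spatial.transform import Rotation as Ro
def cam(c):
    R=cv2.Rodrigues(np.array(c["rvec"],float))[0]; t=np.array(c["tvec"],float).ravel(); return R,t
def ray(c,p):
    R,t=cam(c); u=cv2.undistortPoints(np.array([[p]],float),np.array(c["intrinsics"]),np.array(c["D"]))[0,0]
    return -R.T@t, R.T@np.array([u[0],u[1],1.])
def plane(c,p,z):
    o,d=ray(c,p); return o+d*(z-o[2])/d[2]
def proj(c,P):
    return cv2.projectPoints(np.array(P,float).reshape(-1,3),np.array(c["rvec"],float),np.array(c["tvec"],float),np.array(c["intrinsics"]),np.array(c["D"]))[0][:,0]
def tri(c1,p1,c2,p2):
    o1,d1=ray(c1,p1);o2,d2=ray(c2,p2)
    s=np.linalg.lstsq(np.c_[d1,-d2],o2-o1,rcond=None)[0]
    a,b=o1+d1*s[0],o2+d2*s[1]; return (a+b)/2,np.linalg.norm(a-b)
def crop(im,x0,y0,w,h,k):
    return cv2.resize(im[y0:y0+h,x0:x0+w],None,fx=k,fy=k,interpolation=cv2.INTER_CUBIC)
E
python3 - <<'E'
from h import *
s=np.load("scene0.npz")["image"][:,:,::-1];t=np.load("top0.npz")["image"][:,:,::-1]
a=crop(s,130,205,133,150,3);b=crop(t,300,205,115,150,3)
# 399x450, 345x450
im=np.hstack([a,b]);print(im.shape);cv2.imwrite("pics/crop0.png",im)
E
```

```text
(450, 744, 3)
```

View pics/crop0.png

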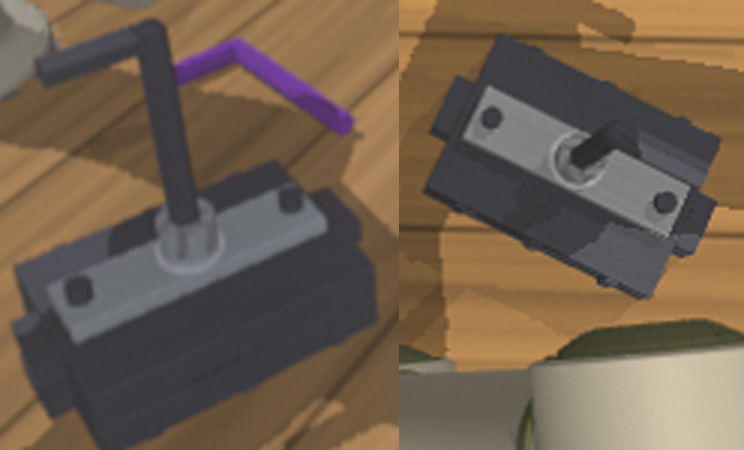

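Confirmed: the dark key stands in the bright screw head (scene crop (185,225), top crop (577,158)), with bend at scene crop (152,30), short-arm end (45,72); bar bolts in top crop at (492,118) and (665,202).

```bash
python3 - <<'E'
from h import *
s=np.load("scene0.npz");t=np.load("top0.npz")
S=lambda u,v:(130+u/3,205+v/3); T=lambda u,v:(300+(u-399)/3,205+v/3)
for n,z in(("bolt",(76)),):
    a=plane(t,T(492,118),z);b=plane(t,T(665,202),z);print("T",a,b,(a+b)/2,np.linalg.norm(a-b),"mould +y dir yaw",np.degrees(np.arctan2(*(a-b)[[1,0]]))-90)
    a2=plane(s,S(290,200),z);b2=plane(s,S(78,291),z);print("S",a2,b2,(a2+b2)/2,np.degrees(np.arctan2(*(a2-b2)[[1,0]]))-90)
# mould top corners top view  z=58
q=[plane(t,T(*p),58) for p in((503,37),(720,136),(640,298),(425,190))]
print("corners",np.round(q),np.mean(q,0))
print("head ring z72",plane(t,T(577,158),75), plane(s,S(188,243),75))
print("bend",tri(s,S(152,30),t,T(622,128)))
# in scene: bend at z 251
print(plane(s,S(152,30),251), "short end",plane(s,S(42,72),251),plane(t,T(712,168),251))
for n,zz,p in(("bell",98,(291,176)),("spare",98,(271,213)),):print(n,plane(t,p,zz))
print("hammer",[plane(t,p,25).round() for p in((441,336),(468,255),(452,250),(484,260))])
E
```

```text
T [492.09912853 -75.76179659  76.        ] [ 424.55995399 -220.25390747   76.        ] [ 458.32954126 -148.00785203   76.        ] 159.49768087690876 mould +y dir yaw -25.05254587811656
S [495.75917174 -76.62556286  76.        ] [ 427.27028843 -221.16846296   76.        ] [ 461.51473008 -148.89701291   76.        ] -25.353037055750846
corners [[ 566.  -87.   58.]
 [ 484. -272.   58.]
 [ 346. -201.   58.]
 [ 432.  -21.   58.]] [ 456.65345135 -145.21107374   58.        ]
head ring z72 [ 459.87935175 -147.3965878    75.        ] [ 459.95100236 -147.87834057   75.        ]
bend (array([ 462.31530049, -152.43857544,  254.16684603]), np.float64(2.741712016531271))
[ 459.56246679 -147.90338866  251.        ] short end [ 433.63503153 -214.98242877  251.        ] [ 433.93932031 -218.87528654  251.        ]
bell [663.34279467  29.21502684  98.        ]
spare [565.50255461  78.10288237  98.        ]
hammer [array([ 272., -359.,   25.]), array([ 479., -438.,   25.]), array([ 492., -397.,   25.]), array([ 467., -478.,   25.])]
```

```bash
cat >> h.py <<'E'
def to(target=None,R=None,st=None):
    """remaining shift in tool axes now and turn in 6deg units"""
    from rig import ctrl
    s=st or ctrl.sense(); q=np.array(s["ee_rot"]); T=Ro.from_quat(q[[1,2,3,0]])
    print("t",round(s["time_s"],2),"pos",np.round(s["eef_pos"],1),"z",T.as_matrix()[:,2].round(3),"x",T.as_matrix()[:,0].round(3),"F",np.round(s["force"],1),"M",np.round(s["wrist_torque"],2),"j",np.round(s["joints"],2),"w",round(s["grip_width"],3),"gf",round(s["grip_force"],1))
    if target is not None: print("shift",T.inv().apply(np.array(target)-s["eef_pos"]).round(1))
    if R is not None: print("turn",((T.inv()*R).as_rotvec(degrees=True)/6).round(2))
def pose(yaw,tilt):
    """tool x heading yaw (deg), tool pointing down, then tilt (deg) about tool y"""
    y=np.radians(yaw); x=np.array([np.cos(y),np.sin(y),0]); z=np.array([0,0,-1.])
    return Ro.from_matrix(np.c_[x,np.cross(z,x),z])*Ro.from_rotvec([0,np.radians(tilt),0])
E
python3 -m inch '0 0 -28 0 0 0;0 0 -28 0 0 0;0 0 -28 0 0 0;0 0 -28 0 0 0;28 -18 0 0 0 0;28 -18 0 0 0 0;28 -18 0 0 0 0;28 -18 0 0 0 0;28 -18 0 0 0 0;28 -18 0 0 0 0' 1 60
python3 -m inch '28 -18 0 0 0 0;28 -18 0 0 0 0;28 -18 0 0 0 0;28 -18 0 0 0 0;28 -18 0 0 0 0;28 -18 0 0 0 0;28 -18 0 0 0 0;28 -18 0 0 0 0;28 -18 0 0 0 0;28 -18 0 0 0 0'
python3 -m inch '0 0 0 0 0 -0.9;0 0 0 0 0 -0.9;0 0 0 0 0 -0.9;0 0 0 0 0 -0.9;0 0 0 0 0 -0.9;0 0 0 0 0 -0.9;0 0 0 0 0 -0.9;0 0 0 0 0 -0.9;0 0 0 0 0 -0.3;0 0 0 0 0 0'
python3 -c "
from h import *
to([495,-73,226],pose(64.8,-54))"
```

```text
time_s: 0.93
eef_pos: [298.3, -335.4, 343.1]
ee_rot: [-0.0, 0.986, 0.169, -0.0]
force: [1.3, -0.8, 0.5]
grip_width: 1.002
grip_force: 0.0
time_s: 1.77
eef_pos: [502.1, -72.0, 343.1]
ee_rot: [-0.0, 0.986, 0.17, -0.0]
force: [0.8, -0.9, 0.6]
grip_width: 1.002
grip_force: 0.0
time_s: 2.6
eef_pos: [501.3, -73.6, 343.0]
ee_rot: [-0.0, 0.845, 0.534, -0.0]
force: [0.7, -1.0, -0.3]
grip_width: 0.996
grip_force: 0.0
t 2.6 pos [501.3 -73.6 343. ] z [-0.001  0.    -1.   ] x [ 0.429  0.903 -0.   ] F [ 0.7 -1.  -0.3] M [-0.02 -0.03 -0.  ] j [-0.38  0.22  1.33  0.    1.59  0.07] w 0.996 gf 0.0
shift [ -2.2  -5.9 117. ]
turn [-0.02 -9.   -0.03]
```

```bash

python3 -m inch '0 0 0 0 -0.9 0;0 0 0 0 -0.9 0;0 0 0 0 -0.9 0;0 0 0 0 -0.9 0;0 0 0 0 -0.9 0;0 0 0 0 -0.9 0;0 0 0 0 -0.9 0;0 0 0 0 -0.9 0;0 0 0 0 -0.9 0;0 0 0 0 -0.9 0'
python3 -c "
from h import *
to([495,-73,226],pose(64.8,-54))"
```

```text
time_s: 3.43
eef_pos: [501.6, -73.3, 343.4]
ee_rot: [0.244, 0.753, 0.475, -0.385]
force: [0.1, 0.1, -0.2]
grip_width: 1.004
grip_force: 0.0
t 3.43 pos [501.6 -73.3 343.4] z [-0.348 -0.733 -0.584] x [ 0.253  0.527 -0.812] F [ 0.1  0.1 -0.2] M [ 0.32 -0.16 -0.03] j [-0.    0.48  1.24 -0.86  1.83  0.39] w 1.004 gf 0.0
shift [93.7 -6.3 70.6]
turn [-0.03  0.04 -0.04]
```

```bash

python3 -m inch '16 -1 12 0 0 0;16 -1 12 0 0 0;16 -1 12 0 0 0;16 -1 12 0 0 0;16 -1 12 0 0 0;13 -1 10 0 0 0;0 0 0 0 0 0;0 0 0 0 0 0;0 0 0 0 0 0;0 0 0 0 0 0'
python3 - <<'E'
from h import *
from rig import ctrl
to([454,-161,155],pose(64.8,-54))
s=ctrl.capture("scene");t=ctrl.capture("top");np.savez("scene1.npz",**s);np.savez("top1.npz",**t)
im=np.hstack([crop(s["image"][:,:,::-1],125,150,140,170,2.8),crop(t["image"][:,:,::-1],300,180,140,170,2.8)]);print(im.shape)
cv2.imwrite("pics/p1.png",im)
E
```

```text
time_s: 4.27
eef_pos: [495.6, -72.8, 228.1]
ee_rot: [0.243, 0.754, 0.475, -0.383]
force: [-1.0, -0.2, 0.3]
grip_width: 0.996
grip_force: 0.0
t 4.27 pos [495.6 -72.8 228.1] z [-0.347 -0.73  -0.588] x [ 0.255  0.53  -0.809] F [-1.  -0.2  0.3] M [ 0.34 -0.16 -0.03] j [-0.    0.56  1.42 -0.82  1.65  0.59] w 0.996 gf 0.0
shift [  1.7   0.2 121.8]
turn [-0.03 -0.01 -0.05]
(476, 784, 3)
```

View pics/p1.png

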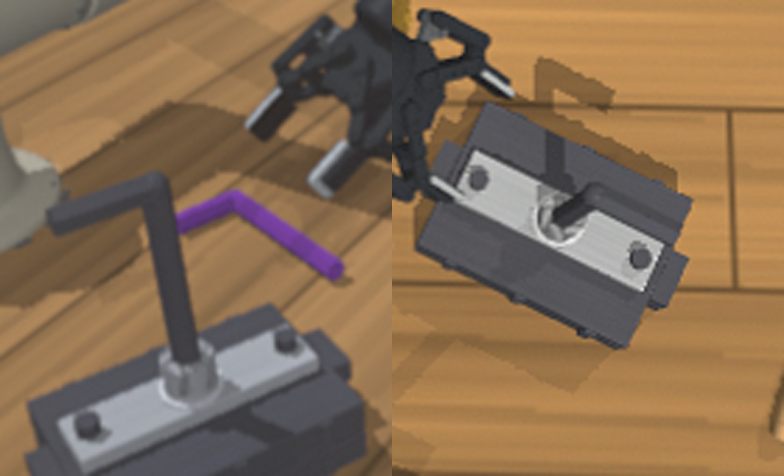

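The picture shows the open fingers (scene crop ~(265,105) and (330,170)) pointing at the long arm, straddling it; the key is unmoved. I'll go in and close.

```bash

python3 -m inch '0.2 0 18 0 0 0;0.2 0 18 0 0 0;0.2 0 18 0 0 0;0.2 0 18 0 0 0;0.2 0 18 0 0 0;0.2 0 18 0 0 0;0.5 0 14 0 0 0;0 0 0 0 0 0;0 0 0 0 0 0;0 0 0 0 0 0'
python3 -m inch '0 0 0 0 0 0;0 0 0 0 0 0;0 0 0 0 0 0;0 0 0 0 0 0;0 0 0 0 0 0;0 0 0 0 0 0;0 0 0 0 0 0;0 0 0 0 0 0;0 0 0 0 0 0;0 0 0 0 0 0' 0 80
python3 - <<'E'
from h import *
to([454,-161,155],pose(64.8,-54))
E
```

```text
time_s: 5.2
eef_pos: [453.8, -160.7, 154.7]
ee_rot: [0.243, 0.754, 0.475, -0.383]
force: [-0.5, 0.0, -0.1]
grip_width: 1.0
grip_force: 0.0
time_s: 6.03
eef_pos: [453.7, -161.1, 154.1]
ee_rot: [0.243, 0.754, 0.476, -0.383]
force: [5.4, 0.3, 2.8]
grip_width: 0.203
grip_force: 78.3
t 6.03 pos [ 453.7 -161.1  154.1] z [-0.347 -0.731 -0.588] x [ 0.254  0.531 -0.809] F [5.4 0.3 2.8] M [ 0.08 -0.91  0.6 ] j [-0.17  0.56  1.65 -0.91  1.4   0.67] w 0.203 gf 78.3
shift [-0.5  0.2 -0.7]
turn [-0.02 -0.   -0.03]
```

```bash

python3 -m inch '-4 0 -2.9 0 0 0;-4 0 -2.9 0 0 0;-4 0 -2.9 0 0 0;-7 0 -5.1 0 0 0;-7 0 -5.1 0 0 0;-7 0 -5.1 0 0 0;-7 0 -5.1 0 0 0;-7 0 -5.1 0 0 0;-7 0 -5.1 0 0 0;-7 0 -5.1 0 0 0'
python3 - <<'E'
from h import *
to([454,-161,155],pose(64.8,-54))
from rig import ctrl
s=ctrl.capture("scene");t=ctrl.capture("top");np.savez("scene2.npz",**s);np.savez("top2.npz",**t)
E
```

```text
time_s: 6.87
eef_pos: [453.0, -160.9, 230.1]
ee_rot: [0.242, 0.753, 0.476, -0.384]
force: [-0.4, 0.1, -4.8]
grip_width: 0.205
grip_force: 78.7
t 6.87 pos [ 453.  -160.9  230.1] z [-0.348 -0.73  -0.588] x [ 0.253  0.531 -0.809] F [-0.4  0.1 -4.8] M [ 0.92 -0.45 -0.02] j [-0.17  0.46  1.59 -0.9   1.5   0.54] w 0.205 gf 78.7
shift [60.9  1.  43.8]
turn [-0.04 -0.   -0.03]
```

```bash

python3 -m inch '0 0 0 0 0.9 0;0 0 0 0 0.9 0;0 0 0 0 0.9 0;0 0 0 0 0.9 0;0 0 0 0 0.9 0;0 0 0 0 0.9 0;0 0 0 0 0.9 0;0 0 0 0 0.9 0;0 0 0 0 0.9 0;0 0 0 0 0.9 0'
python3 -m inch '0 0 0 0 0.9 0;0 0 0 0 0.9 0;0 0 0 0 0.9 0;0 0 0 0 0.9 0;0 0 0 0 0.9 0;0 0 0 0 0.9 0;0 0 0 0 0.6 0;0 0 0 0 0 0;0 0 0 0 0 0;0 0 0 0 0 0'
python3 - <<'E'
from h import *
to([506.6-6,-61.2-12,230],pose(64.8,36))
E
```

```text
time_s: 7.8
eef_pos: [452.8, -160.9, 229.4]
ee_rot: [-0.001, 0.845, 0.534, 0.002]
force: [0.4, -0.2, -5.1]
grip_width: 0.202
grip_force: 78.4
time_s: 8.63
eef_pos: [453.1, -160.8, 229.3]
ee_rot: [-0.164, 0.804, 0.508, 0.26]
force: [0.5, -1.0, -5.4]
grip_width: 0.204
grip_force: 78.5
t 8.63 pos [ 453.1 -160.8  229.3] z [ 0.251  0.529 -0.811] x [0.348 0.732 0.586] F [ 0.5 -1.  -5.4] M [-0.55  0.28  0.01] j [-0.89  0.28  1.68  0.56  1.5  -0.58] w 0.204 gf 78.5
shift [81.1  5.3 57.7]
turn [ 0.02  0.02 -0.03]
```

```bash

python3 -m inch '13 0.5 9 0 0 0;13 0.5 9 0 0 0;13 0.5 9 0 0 0;13 0.5 9 0 0 0;13 0.5 9 0 0 0;10 0 7 0 0 0;6 0 5 0 0 0;0 0 0 0 0 0;0 0 0 0 0 0;0 0 0 0 0 0'
python3 - <<'E'
from h import *
from rig import ctrl
to()
s=ctrl.capture("scene");t=ctrl.capture("top");np.savez("scene3.npz",**s);np.savez("top3.npz",**t)
im=np.hstack([crop(s["image"][:,:,::-1],140,180,110,140,3.6),crop(t["image"][:,:,::-1],310,190,110,140,3.6)]);print(im.shape)
cv2.imwrite("pics/p3.png",im)
E
```

```text
time_s: 9.47
eef_pos: [497.9, -73.0, 230.8]
ee_rot: [-0.165, 0.804, 0.508, 0.261]
force: [0.7, -0.1, -5.2]
grip_width: 0.205
grip_force: 78.5
t 9.47 pos [497.9 -73.  230.8] z [ 0.253  0.53  -0.809] x [0.348 0.731 0.587] F [ 0.7 -0.1 -5.2] M [-0.58  0.24 -0.01] j [-0.69  0.26  1.7   0.62  1.39 -0.43] w 0.205 gf 78.5
(504, 792, 3)
```

View pics/p3.png

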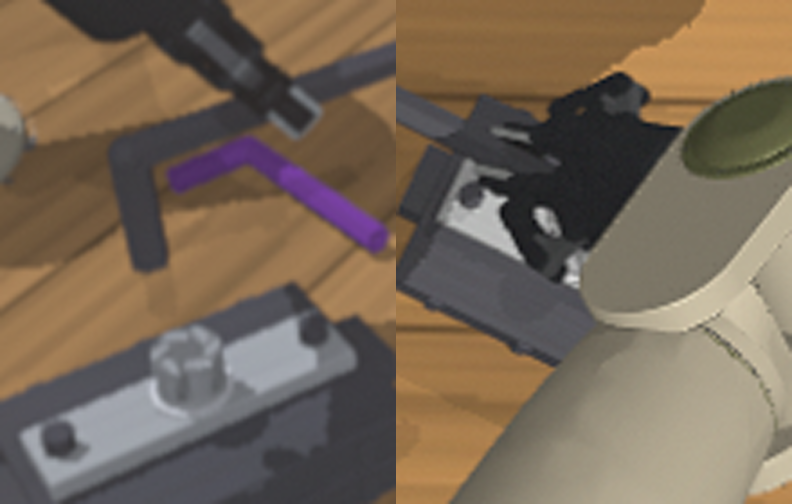

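Scene crop: the key hangs flipped, bend (130,160), short-arm end (150,268), above the screw head mouth (186,347). The top view is hidden by the arm. I'll measure in the scene view, intersecting rays with the key's plane.

```bash
cat > m.py <<'E'
from h import *
def meas(s,st,x0,x1,y0,y1,out=None):
    q=np.array(st["ee_rot"]); M=Ro.from_quat(q[[1,2,3,0]]).as_matrix(); n=M[:,1]; P=np.array(st["eef_pos"])
    hsv=cv2.cvtColor(s["image"],cv2.COLOR_RGB2HSV).astype(int)
    m=((hsv[...,1]<70)&(hsv[...,2]<125)).astype(np.uint8)
    w=np.zeros_like(m);w[y0:y1,x0:x1]=m[y0:y1,x0:x1]
    k,l,stt,_=cv2.connectedComponentsWithStats(w);i=1+np.argmax(stt[1:,4]);w=(l==i)
    ys=np.arange(y0,y1);rows=[(w[y].nonzero()[0].mean(),y,w[y].sum()) for y in ys if w[y].sum()>3]
    print([(round(a,1),b,int(c)) for a,b,c in rows])
    def onplane(p):
        o,d=ray(s,p); return o+d*(((P-o)@n)/(d@n))
    return onplane,M,P,rows
E
python3 - <<'E'
from m import *
from rig import ctrl
s=np.load("scene3.npz");st=ctrl.sense()
op,M,P,rows=meas(s,st,168,192,215,262)
my=M[:,0]*[1,1,0];my/=np.linalg.norm(my);n=M[:,1]
print("my",my,"n",n)
A=np.array([460,-148,0]);
for a,b,c in rows[::4]+rows[-4:]:
    X=op((a,b));print(b,round((X-A)@my,1),X[2].round(1))
print("TCP: along",(P-A)@my,"lat",(P-A)@n)
print("mouth",plane(s,(191.7,276.4),103)-A)
# screw bright mask
hsv=cv2.cvtColor(s["image"],cv2.COLOR_RGB2HSV).astype(int)
for y in range(265,302,3):print(y,''.join('%4d'%v for v in hsv[y,176:210,2]))
E
```

```text
[(np.float64(186.0), np.int64(215), 11), (np.float64(184.5), np.int64(216), 14), (np.float64(182.5), np.int64(217), 18), (np.float64(181.5), np.int64(218), 20), (np.float64(181.0), np.int64(219), 21), (np.float64(180.5), np.int64(220), 22), (np.float64(180.5), np.int64(221), 22), (np.float64(180.5), np.int64(222), 22), (np.float64(179.0), np.int64(223), 19), (np.float64(178.0), np.int64(224), 17), (np.float64(176.5), np.int64(225), 14), (np.float64(176.0), np.int64(226), 13), (np.float64(175.5), np.int64(227), 12), (np.float64(176.5), np.int64(228), 12), (np.float64(176.5), np.int64(229), 12), (np.float64(176.5), np.int64(230), 12), (np.float64(176.5), np.int64(231), 12), (np.float64(177.0), np.int64(232), 11), (np.float64(177.5), np.int64(233), 12), (np.float64(177.5), np.int64(234), 12), (np.float64(177.5), np.int64(235), 12), (np.float64(178.0), np.int64(236), 11), (np.float64(178.0), np.int64(237), 11), (np.float64(178.0), np.int64(238), 11), (np.float64(178.0), np.int64(239), 11), (np.float64(178.5), np.int64(240), 10), (np.float64(179.0), np.int64(241), 11), (np.float64(179.0),
[... 2038 characters left out ...]
 174 174 174 174 174 185 207 188 140 116 116 118 113 101  94  99 110 116 120 120 120 117 114 111 116 126 137 137 126 119 118 118 120 123
292  172 171 170 171 171 172 179 195 199 186 161 141 132 127 125 124 126 127 125 127 130 134 138 144 145 139 130 125 125 126 126 124 125 123
295  172 172 173 171 172 171 171 168 166 166 164 171 175 178 180 176 157 146 143 143 144 137 133 128 126 123 123 122 123 121 120 111 105  88
298  171 172 171 171 172 173 175 175 173 175 174 174 171 165 160 148 139 130 123 122 121 123 122 120 111 101  86  78  72  67  65  64  65  66
301  173 174 173 173 172 171 165 160 149 139 129 124 122 122 121 119 119 116 106 100  83  72  67  64  64  65  65  66  66  66  65  64  63  65
```

```bash

python3 -m inch '0 0 0 0 -0.23 0;6 -0.7 4.1 0 0 0;6 -0.8 4.1 0 0 0;-5.1 0 7.4 0 0 0;-5.1 0 7.4 0 0 0;-5.1 0 7.4 0 0 0;-5.1 0 7.4 0 0 0;-5.1 0 7.4 0 0 0;0 0 0 0 0 0;0 0 0 0 0 0'
python3 - <<'E'
from m import *
from rig import ctrl
to()
s=ctrl.capture("scene");st=ctrl.sense();np.savez("scene4.npz",**s)
op,M,P,rows=meas(s,st,168,202,235,274)
my=M[:,0]*[1,1,0];my/=np.linalg.norm(my);n=M[:,1]
A=np.array([460,-148,0])
for a,b,c in rows[::4]+rows[-3:]:
    X=op((a,b));print(b,round((X-A)@my,1),X[2].round(1))
print("TCP: along",(P-A)@my,"lat",(P-A)@n, "axis px",proj(s,[A+[0,0,z] for z in(75,90,103,130)]).round(1).tolist())
cv2.imwrite("pics/p4.png",crop(s["image"][:,:,::-1],145,215,90,95,6))
E
```

```text
time_s: 10.4
eef_pos: [502.8, -58.9, 185.4]
ee_rot: [-0.159, 0.807, 0.509, 0.251]
force: [-0.1, -0.9, -4.6]
grip_width: 0.204
grip_force: 78.5
t 10.4 pos [502.8 -58.9 185.4] z [ 0.244  0.514 -0.823] x [0.355 0.742 0.568] F [-0.1 -0.9 -4.6] M [-0.51  0.25 -0.01] j [-0.65  0.31  1.76  0.62  1.28 -0.45] w 0.204 gf 78.5
[(np.float64(191.0), np.int64(235), 21), (np.float64(191.0), np.int64(236), 21), (np.float64(190.5), np.int64(237), 22), (np.float64(189.5), np.int64(238), 20), (np.float64(189.0), np.int64(239), 17), (np.float64(187.5), np.int64(240), 14), (np.float64(186.0), np.int64(241), 11), (np.float64(186.0), np.int64(242), 11), (np.float64(186.5), np.int64(243), 10), (np.float64(186.5), np.int64(244), 10), (np.float64(186.5), np.int64(245), 10), (np.float64(186.5), np.int64(246), 10), (np.float64(186.5), np.int64(247), 10), (np.float64(187.5), np.int64(248), 10), (np.float64(187.5), np.int64(249), 10), (np.float64(187.5), np.int64(250), 10), (np.float64(187.5), np.int64(251), 10), (np.float64(187.5), np.int64(252), 10), (np.float64(187.5), np.int64(253), 10), (np.float64(188.5), n
[... 346 characters left out ...]
at64(189.5), np.int64(263), 10), (np.float64(189.5), np.int64(264), 10), (np.float64(190.0), np.int64(265), 9), (np.float64(191.9), np.int64(266), 11), (np.float64(192.9), np.int64(267), 13), (np.float64(193.5), np.int64(268), 16), (np.float64(194.5), np.int64(269), 14), (np.float64(195.0), np.int64(270), 13), (np.float64(193.8), np.int64(271), 11), (np.float64(199.5), np.int64(272), 4)]
235 13.3 200.5
239 8.1 193.1
243 1.9 186.1
247 0.6 177.0
251 1.2 166.9
255 1.9 156.6
259 0.6 147.1
263 1.3 136.5
267 7.0 123.4
271 7.5 112.6
270 10.3 113.9
271 7.5 112.6
272 19.1 104.2
TCP: along 98.85947428869312 lat 0.5411019355294326 axis px [[192.6, 286.0], [191.7, 280.6], [190.9, 275.8], [189.2, 265.6]]
```

View pics/p4.png

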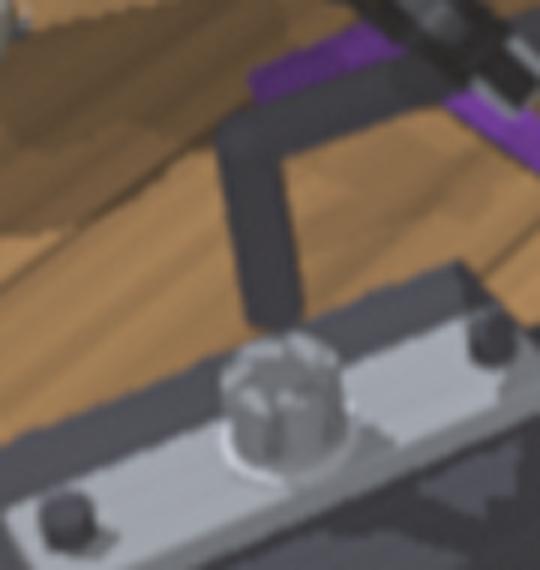

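Crop: the short arm (px ~(190,264)) hangs vertical, centred within about 1 px over the screw's mouth (~(191.8,276.3)). I'll lower gently and watch the force.

```bash

python3 -m inch '-1.7 0.2 2.5 0 0 0;-1.7 0.2 2.5 0 0 0;-1.7 0 2.5 0 0 0;-1.7 0 2.5 0 0 0;-1.7 0 2.5 0 0 0;-1.7 0 2.5 0 0 0;-1.1 0 1.6 0 0 0;-0.6 0 0.8 0 0 0;-0.6 0 0.8 0 0 0;-0.6 0 0.8 0 0 0'
python3 -c "
from h import *
to()"
python3 -m inch '-0.6 0 0.8 0 0 0;-0.6 0 0.8 0 0 0;-0.6 0 0.8 0 0 0;-0.6 0 0.8 0 0 0;-0.6 0 0.8 0 0 0;-0.6 0 0.8 0 0 0;0 0 0 0 0 0;0 0 0 0 0 0;0 0 0 0 0 0;0 0 0 0 0 0'
python3 -c "
from h import *
to()"
```

```text
time_s: 11.28
eef_pos: [503.4, -59.0, 162.8]
ee_rot: [-0.159, 0.807, 0.51, 0.252]
force: [-0.6, 0.3, -5.3]
grip_width: 0.207
grip_force: 78.5
t 11.28 pos [503.4 -59.  162.8] z [ 0.244  0.513 -0.823] x [0.354 0.743 0.568] F [-0.6  0.3 -5.3] M [-0.56  0.2  -0.02] j [-0.65  0.34  1.78  0.63  1.23 -0.49] w 0.207 gf 78.5
time_s: 12.12
eef_pos: [503.1, -59.3, 156.7]
ee_rot: [-0.159, 0.807, 0.51, 0.251]
force: [-2.4, -1.4, -5.6]
grip_width: 0.207
grip_force: 78.7
t 12.12 pos [503.1 -59.3 156.7] z [ 0.244  0.513 -0.823] x [0.354 0.743 0.568] F [-2.4 -1.4 -5.6] M [-0.94  0.6  -0.05] j [-0.65  0.35  1.79  0.63  1.22 -0.5 ] w 0.207 gf 78.7
```

```bash

python3 -m inch '-0.8 0 0.7 0 0 0;-0.8 0 0.7 0 0 0;-0.6 0 0.8 0 0 0;-0.6 0 0.8 0 0 0;-0.6 0 0.8 0 0 0;-0.6 0 0.8 0 0 0;-0.6 0 0.8 0 0 0;-0.6 0 0.8 0 0 0;-0.6 0 0.8 0 0 0;0 0 0 0 0 0'
python3 -c "
from h import *
to()"
python3 -m inch '-0.6 0 0.8 0 0 0;-0.6 0 0.8 0 0 0;-0.6 0 0.8 0 0 0;-0.6 0 0.8 0 0 0;0 0 0 0 0 0;0 0 0 0 0 0;0 0 0 0 0 0;0 0 0 0 0 0;0 0 0 0 0 0;0 0 0 0 0 0'
python3 -c "
from h import *
to()"
```

```text
time_s: 12.95
eef_pos: [502.8, -59.9, 147.6]
ee_rot: [-0.159, 0.807, 0.51, 0.252]
force: [-0.5, -0.7, -5.4]
grip_width: 0.204
grip_force: 78.5
t 12.95 pos [502.8 -59.9 147.6] z [ 0.244  0.513 -0.823] x [0.354 0.743 0.568] F [-0.5 -0.7 -5.4] M [-0.62  0.36 -0.02] j [-0.65  0.37  1.79  0.64  1.2  -0.51] w 0.204 gf 78.5
time_s: 13.78
eef_pos: [502.8, -60.1, 143.8]
ee_rot: [-0.159, 0.807, 0.51, 0.252]
force: [-0.7, -0.2, -4.7]
grip_width: 0.203
grip_force: 78.5
t 13.78 pos [502.8 -60.1 143.8] z [ 0.244  0.513 -0.823] x [0.354 0.743 0.568] F [-0.7 -0.2 -4.7] M [-0.53  0.36 -0.  ] j [-0.65  0.37  1.8   0.64  1.2  -0.52] w 0.203 gf 78.5
```

```bash

python3 -m inch '-0.6 0 0.8 0 0 0;-0.6 0 0.8 0 0 0;-0.6 0 0.8 0 0 0;0 0 0 0 0 0;0 0 0 0 0 0;0 0 0 0 0 0;0 0 0 0 0 0;0 0 0 0 0 0;0 0 0 0 0 0;0 0 0 0 0 0'
python3 -c "
from h import *
to()"
python3 -m inch '-0.6 0 0.8 0 0 0;-0.6 0 0.8 0 0 0;0 0 0 0 0 0;0 0 0 0 0 0;0 0 0 0 0 0;0 0 0 0 0 0;0 0 0 0 0 0;0 0 0 0 0 0;0 0 0 0 0 0;0 0 0 0 0 0'
python3 - <<'E'
from m import *
from rig import ctrl
to()
s=ctrl.capture("scene");np.savez("scene5.npz",**s)
cv2.imwrite("pics/p5.png",crop(s["image"][:,:,::-1],145,215,110,95,6))
E
```

```text
time_s: 14.62
eef_pos: [502.8, -60.2, 140.8]
ee_rot: [-0.159, 0.807, 0.51, 0.252]
force: [-0.4, 0.6, -4.7]
grip_width: 0.2
grip_force: 78.5
t 14.62 pos [502.8 -60.2 140.8] z [ 0.244  0.513 -0.823] x [0.354 0.743 0.568] F [-0.4  0.6 -4.7] M [-0.52  0.34 -0.02] j [-0.65  0.38  1.8   0.64  1.19 -0.52] w 0.2 gf 78.5
time_s: 15.45
eef_pos: [502.7, -60.3, 138.8]
ee_rot: [-0.159, 0.807, 0.51, 0.252]
force: [-0.3, -0.2, -5.6]
grip_width: 0.205
grip_force: 78.5
t 15.45 pos [502.7 -60.3 138.8] z [ 0.244  0.513 -0.823] x [0.354 0.743 0.568] F [-0.3 -0.2 -5.6] M [-0.52  0.22  0.  ] j [-0.65  0.38  1.8   0.64  1.19 -0.53] w 0.205 gf 78.5
```

View pics/p5.png

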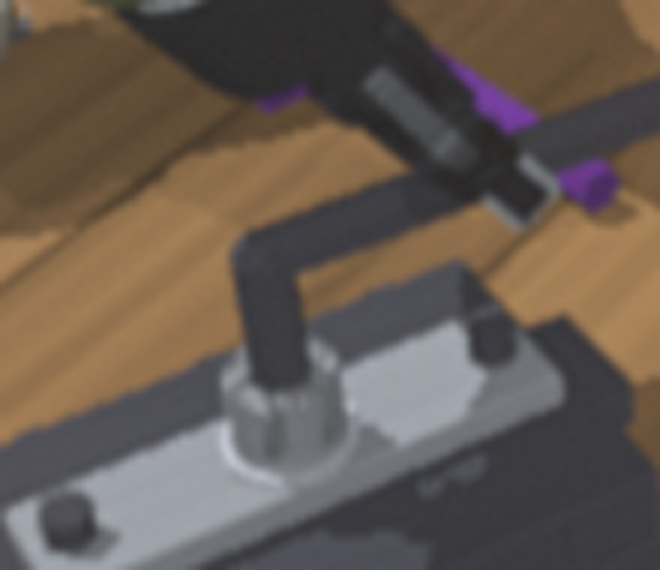

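The picture shows the short arm inside the screw's socket (crop (283,380)), with the bend at (255,245). It still moves freely, so I'll keep lowering to the floor.

```bash

python3 -m inch '-0.6 0 0.8 0 0 0;-0.6 0 0.8 0 0 0;0 0 0 0 0 0;0 0 0 0 0 0;0 0 0 0 0 0;0 0 0 0 0 0;0 0 0 0 0 0;0 0 0 0 0 0;0 0 0 0 0 0;0 0 0 0 0 0'
python3 -c "
from h import *
to()"
python3 -m inch '-0.6 0 0.8 0 0 0;-0.6 0 0.8 0 0 0;0 0 0 0 0 0;0 0 0 0 0 0;0 0 0 0 0 0;0 0 0 0 0 0;0 0 0 0 0 0;0 0 0 0 0 0;0 0 0 0 0 0;0 0 0 0 0 0'
python3 - <<'E'
from m import *
to()
# heights in the key's plane from the last picture: lower edge of bend corner etc.
s=np.load("scene5.npz")
from rig import ctrl
op,M,P,rows=meas(s,ctrl.sense(),180,232,235,262)
E
```

```text
time_s: 16.33
eef_pos: [502.8, -60.3, 136.9]
ee_rot: [-0.159, 0.807, 0.51, 0.252]
force: [1.3, 4.0, 0.6]
grip_width: 0.205
grip_force: 79.1
t 16.33 pos [502.8 -60.3 136.9] z [ 0.245  0.513 -0.823] x [0.354 0.743 0.568] F [1.3 4.  0.6] M [ 0.02 -0.06 -0.06] j [-0.65  0.38  1.8   0.64  1.18 -0.53] w 0.205 gf 79.1
time_s: 17.17
eef_pos: [503.2, -59.9, 135.9]
ee_rot: [-0.159, 0.807, 0.51, 0.253]
force: [2.2, 5.9, 9.1]
grip_width: 0.208
grip_force: 80.1
t 17.17 pos [503.2 -59.9 135.9] z [ 0.246  0.514 -0.822] x [0.353 0.742 0.57 ] F [2.2 5.9 9.1] M [ 0.9  -0.15 -0.01] j [-0.65  0.38  1.81  0.65  1.18 -0.53] w 0.208 gf 80.1
[(np.float64(214.5), np.int64(235), 24), (np.float64(216.5), np.int64(236), 22), (np.float64(218.1), np.int64(237), 23), (np.float64(219.5), np.int64(238), 24), (np.float64(220.5), np.int64(239), 22), (np.float64(221.0), np.int64(240), 21), (np.float64(221.5), np.int64(241), 20), (np.float64(222.0), np.int64(242), 19), (np.float64(222.0), np.int64(243), 19), (np.float64(221.0), np.int64(244), 21), (np.float64(219.5), np.int64(245), 24), (np.float64(218.5), np.int64(246), 26), (np.float64(217.5), np.int64(247), 28), (np.float64(215.5), np.int64(248), 32), (np.float64(212.9), np.int64(249), 29), (np.float64(210.4), np.int64(250), 30), (np.float64(207.7), np.int64(251), 28), (np.float64(204.5), np.int64(252), 28), (np.float64(200.7), np.int64(253), 27), (np.float64(197.5), np.int64(254), 26), (np.float64(196.0), np.int64(255), 25), (np.float64(194.5), np.int64(256), 22), (np.float64(192.5), np.int64(257), 20), (np.float64(191.5), np.int64(258), 16), (np.float64(190.5), np.int64(259), 14), (np.float64(189.0), np.int64(260), 11), (np.float64(188.5), np.int64(261), 10)]
```

The floor is reached: upward force appears at a grip height of about 151 mm, as stated. Now the turn, about the screw's axis with radius ≈ 97.6 mm to the TCP, 3° per row.

```bash

python3 -m inch '-0.11 5.1 -0.08 -0.285 0 0.411;-0.11 5.1 -0.08 -0.285 0 0.411;-0.11 5.1 -0.08 -0.285 0 0.411;-0.11 5.1 -0.08 -0.285 0 0.411;-0.11 5.1 -0.08 -0.285 0 0.411;0 0 0 0 0 0;0 0 0 0 0 0;0 0 0 0 0 0;0 0 0 0 0 0;0 0 0 0 0 0' 0 110
python3 - <<'E'
from m import *
C=np.array([461.15,-148])
to()
from rig import ctrl
st=ctrl.sense();d=np.array(st["eef_pos"])[:2]-C;q=np.array(st["ee_rot"]);M=Ro.from_quat(q[[1,2,3,0]]).as_matrix()
print("r",np.linalg.norm(d),"ang",np.degrees(np.arctan2(d[1],d[0])),"head",np.degrees(np.arctan2(M[1,0],M[0,0])),"Flat",np.array(st["force"])@M[:,1])
E
```

```text
time_s: 18.0
eef_pos: [523.5, -72.6, 135.6]
ee_rot: [-0.126, 0.866, 0.401, 0.27]
force: [-2.9, 8.2, 11.5]
grip_width: 0.202
grip_force: 109.1
t 18.0 pos [523.5 -72.6 135.6] z [ 0.367  0.436 -0.822] x [0.532 0.627 0.57 ] F [-2.9  8.2 11.5] M [1.48 0.62 1.44] j [-0.66  0.36  1.84  0.72  1.04 -0.36] w 0.202 gf 109.1
r 97.83300248683675 ang 50.41672996751253 head 49.69820795445677 Flat -7.484203717329539
```

```bash

python3 -m inch '-0.11 5.1 -0.08 -0.285 0 0.411;-0.11 5.1 -0.08 -0.285 0 0.411;-0.11 5.1 -0.08 -0.285 0 0.411;-0.11 5.1 -0.08 -0.285 0 0.411;-0.11 5.1 -0.08 -0.285 0 0.411;-0.11 5.1 -0.08 -0.285 0 0.411;-0.11 5.1 -0.08 -0.285 0 0.411;-0.11 5.1 -0.08 -0.285 0 0.411;-0.11 5.1 -0.08 -0.285 0 0.411;-0.11 5.1 -0.08 -0.285 0 0.411'
python3 -m inch '-0.11 5.1 -0.08 -0.285 0 0.411;-0.11 5.1 -0.08 -0.285 0 0.411;-0.11 5.1 -0.08 -0.285 0 0.411;0 0 0 0 0 0;0 0 0 0 0 0;0 0 0 0 0 0;0 0 0 0 0 0;0 0 0 0 0 0;0 0 0 0 0 0;0 0 0 0 0 0'
cat > q.py <<'E'
from m import *
C=np.array([461.15,-148])
to()
from rig import ctrl
st=ctrl.sense();d=np.array(st["eef_pos"])[:2]-C;q=np.array(st["ee_rot"]);M=Ro.from_quat(q[[1,2,3,0]]).as_matrix()
print("r",np.linalg.norm(d),"ang",np.degrees(np.arctan2(d[1],d[0])),"head",np.degrees(np.arctan2(M[1,0],M[0,0])),"Flat",np.array(st["force"])@M[:,1])
E
python3 q.py
```

```text
time_s: 18.83
eef_pos: [552.7, -114.0, 135.8]
ee_rot: [-0.051, 0.94, 0.163, 0.294]
force: [0.8, 10.5, 9.8]
grip_width: 0.197
grip_force: 109.0
time_s: 19.67
eef_pos: [556.9, -129.0, 135.9]
ee_rot: [-0.028, 0.95, 0.089, 0.297]
force: [1.8, 9.6, 9.0]
grip_width: 0.196
grip_force: 108.8
t 19.67 pos [ 556.9 -129.   135.9] z [ 0.56   0.106 -0.822] x [0.807 0.153 0.57 ] F [1.8 9.6 9. ] M [ 1.65 -0.21  1.45] j [-0.63  0.31  1.91  0.79  0.63  0.17] w 0.196 gf 108.8
r 97.59615199912061 ang 11.238587355733108 head 10.712553066532672 Flat -9.119663934207932
```

```bash

python3 -m inch '-0.11 5.1 -0.08 -0.285 0 0.411;-0.11 5.1 -0.08 -0.285 0 0.411;-0.11 5.1 -0.08 -0.285 0 0.411;0 0 0 0 0 0;0 0 0 0 0 0;0 0 0 0 0 0;0 0 0 0 0 0;0 0 0 0 0 0;0 0 0 0 0 0;0 0 0 0 0 0'
python3 q.py
python3 -m inch '-0.03 2.55 -0.02 -0.142 0 0.206;0 0 0 0 0 0;0 0 0 0 0 0;0 0 0 0 0 0;0 0 0 0 0 0;0 0 0 0 0 0;0 0 0 0 0 0;0 0 0 0 0 0;0 0 0 0 0 0;0 0 0 0 0 0'
python3 q.py
```

```text
time_s: 20.5
eef_pos: [558.6, -144.4, 135.9]
ee_rot: [-0.004, 0.954, 0.014, 0.299]
force: [4.6, 9.3, 8.2]
grip_width: 0.201
grip_force: 108.8
t 20.5 pos [ 558.6 -144.4  135.9] z [ 0.57   0.017 -0.822] x [0.821 0.024 0.57 ] F [4.6 9.3 8.2] M [ 1.74 -0.42  1.45] j [-0.61  0.31  1.92  0.74  0.53  0.35] w 0.201 gf 108.8
r 97.55231401464088 ang 2.142229811313108 head 1.6929999537399891 Flat -9.122768484339778
time_s: 21.33
eef_pos: [558.7, -146.9, 135.9]
ee_rot: [-0.001, 0.954, 0.002, 0.299]
force: [4.1, 10.7, 9.0]
grip_width: 0.199
grip_force: 108.8
t 21.33 pos [ 558.7 -146.9  135.9] z [ 0.57   0.002 -0.822] x [0.822 0.003 0.57 ] F [ 4.1 10.7  9. ] M [ 1.73 -0.37  1.51] j [-0.61  0.31  1.92  0.73  0.51  0.38] w 0.199 gf 108.8
r 97.55239855436876 ang 0.6728014147653658 head 0.19929881042514733 Flat -10.680565069039297
```

```bash

python3 -m inch '-0.03 2.55 -0.02 -0.142 0 0.206;0 0 0 0 0 0;0 0 0 0 0 0;0 0 0 0 0 0;0 0 0 0 0 0;0 0 0 0 0 0;0 0 0 0 0 0;0 0 0 0 0 0;0 0 0 0 0 0;0 0 0 0 0 0'
python3 q.py
python3 -m inch '-0.03 2.55 -0.02 -0.142 0 0.206;0 0 0 0 0 0;0 0 0 0 0 0;0 0 0 0 0 0;0 0 0 0 0 0;0 0 0 0 0 0;0 0 0 0 0 0;0 0 0 0 0 0;0 0 0 0 0 0;0 0 0 0 0 0'
python3 q.py
```

```text
time_s: 22.17
eef_pos: [558.7, -149.4, 135.9]
ee_rot: [0.003, 0.954, -0.011, 0.299]
force: [5.1, 10.1, 9.3]
grip_width: 0.197
grip_force: 108.8
t 22.17 pos [ 558.7 -149.4  135.9] z [ 0.57  -0.013 -0.822] x [ 0.822 -0.019  0.57 ] F [ 5.1 10.1  9.3] M [ 1.76 -0.42  1.52] j [-0.61  0.31  1.92  0.72  0.5   0.42] w 0.197 gf 108.8
r 97.5408342291281 ang -0.8421486108097114 head -1.307948596844421 Flat -10.212578702538897
time_s: 23.0
eef_pos: [558.6, -152.0, 135.9]
ee_rot: [0.007, 0.954, -0.023, 0.298]
force: [4.2, 10.1, 8.4]
grip_width: 0.198
grip_force: 108.8
t 23.0 pos [ 558.6 -152.   135.9] z [ 0.569 -0.028 -0.822] x [ 0.821 -0.04   0.57 ] F [ 4.2 10.1  8.4] M [ 1.71 -0.44  1.55] j [-0.61  0.31  1.92  0.71  0.48  0.45] w 0.198 gf 108.8
r 97.54213883888804 ang -2.352812141760379 head -2.8083631828510938 Flat -10.279494008777638
```

```bash

python3 -m inch '-0.03 2.55 -0.02 -0.142 0 0.206;-0.03 2.55 -0.02 -0.142 0 0.206;0 0 0 0 0 0;0 0 0 0 0 0;0 0 0 0 0 0;0 0 0 0 0 0;0 0 0 0 0 0;0 0 0 0 0 0;0 0 0 0 0 0;0 0 0 0 0 0'
python3 q.py
python3 - <<'E'
from m import *
from rig import ctrl
s=ctrl.capture("scene");t=ctrl.capture("top")
im=np.hstack([crop(s["image"][:,:,::-1],130,200,130,150,3),crop(t["image"][:,:,::-1],290,180,130,150,3)])
cv2.imwrite("pics/p6.png",im)
E
```

```text
time_s: 23.83
eef_pos: [558.3, -156.9, 135.9]
ee_rot: [0.015, 0.953, -0.048, 0.298]
force: [5.2, 11.4, 7.6]
grip_width: 0.202
grip_force: 108.8
t 23.83 pos [ 558.3 -156.9  135.9] z [ 0.567 -0.057 -0.822] x [ 0.818 -0.083  0.57 ] F [ 5.2 11.4  7.6] M [ 1.93 -0.65  1.82] j [-0.6   0.3   1.93  0.67  0.45  0.53] w 0.202 gf 108.8
r 97.51807329679157 ang -5.242785152466899 head -5.79056409902438 Flat -11.829580710064825
```

View pics/p6.png

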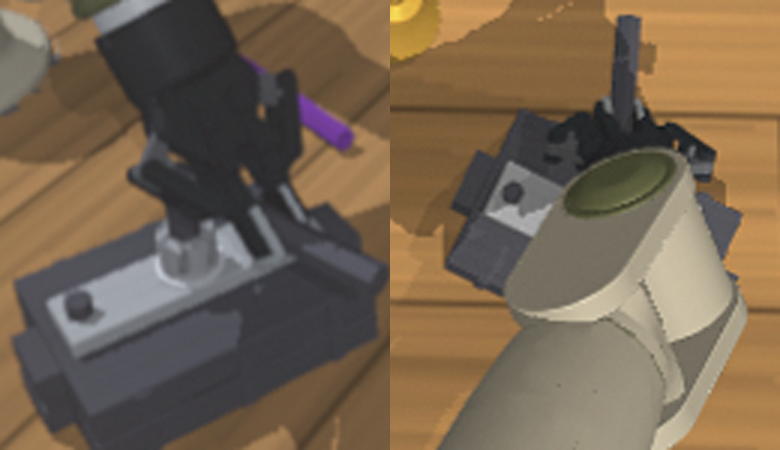

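The picture shows the long arm (top crop ~(627,75)) now pointing straight ahead, the key still in the screw. The moment has begun to rise, so I'll press on in small steps.

```bash

python3 -m inch '-0.03 2.55 -0.02 -0.142 0 0.206;0 0 0 0 0 0;0 0 0 0 0 0;0 0 0 0 0 0;0 0 0 0 0 0;0 0 0 0 0 0;0 0 0 0 0 0;0 0 0 0 0 0;0 0 0 0 0 0;0 0 0 0 0 0'
python3 q.py
python3 -m inch '-0.03 2.55 -0.02 -0.142 0 0.206;0 0 0 0 0 0;0 0 0 0 0 0;0 0 0 0 0 0;0 0 0 0 0 0;0 0 0 0 0 0;0 0 0 0 0 0;0 0 0 0 0 0;0 0 0 0 0 0;0 0 0 0 0 0'
python3 q.py
```

```text
time_s: 24.77
eef_pos: [558.0, -158.7, 135.9]
ee_rot: [0.018, 0.953, -0.06, 0.298]
force: [7.1, 13.3, 8.7]
grip_width: 0.198
grip_force: 109.2
t 24.77 pos [ 558.  -158.7  135.9] z [ 0.565 -0.071 -0.822] x [ 0.816 -0.103  0.569] F [ 7.1 13.3  8.7] M [ 2.41 -1.01  2.71] j [-0.6   0.3   1.93  0.65  0.44  0.57] w 0.198 gf 109.2
r 97.48795554567555 ang -6.325426086232754 head -7.209778530976639 Flat -14.095948109077018
time_s: 25.6
eef_pos: [557.8, -160.5, 135.9]
ee_rot: [0.022, 0.952, -0.072, 0.297]
force: [9.4, 18.4, 9.5]
grip_width: 0.196
grip_force: 110.2
t 25.6 pos [ 557.8 -160.5  135.9] z [ 0.563 -0.084 -0.822] x [ 0.813 -0.123  0.569] F [ 9.4 18.4  9.5] M [ 2.91 -1.45  3.59] j [-0.59  0.3   1.93  0.63  0.43  0.61] w 0.196 gf 110.2
r 97.4465406601566 ang -7.3841963668370925 head -8.6240100491761 Flat -19.6088070657102
```

The moment climbs steadily to 3.6 N m, well above the 1.6 N m of friction, so the screw is against its stop. I'll unload it, open, and retreat along the tool axis.

```bash

python3 -m inch '-0.03 -2.55 -0.02 0.142 0 -0.206;-0.03 -2.55 -0.02 0.142 0 -0.206;-0.03 -2 0 0.1 0 -0.15;0 0 0 0 0 0;0 0 0 0 0 0;0 0 0 0 0 0;0 0 0 0 0 0;0 0 0 0 0 0;0 0 0 0 0 0;0 0 0 0 0 0'
python3 q.py
python3 -m inch '0 0 0 0 0 0;0 0 0 0 0 0;0 0 0 0 0 0;0 0 0 0 0 0;0 0 0 0 0 0;0 0 0 0 0 0;0 0 0 0 0 0;0 0 0 0 0 0;0 0 0 0 0 0;0 0 0 0 0 0' 1
python3 q.py
```

```text
time_s: 26.43
eef_pos: [558.4, -155.5, 136.0]
ee_rot: [0.013, 0.954, -0.04, 0.298]
force: [4.7, 8.8, 7.4]
grip_width: 0.197
grip_force: 108.9
t 26.43 pos [ 558.4 -155.5  136. ] z [ 0.568 -0.048 -0.822] x [ 0.819 -0.068  0.57 ] F [4.7 8.8 7.4] M [ 1.57 -0.33  1.26] j [-0.6   0.3   1.93  0.68  0.46  0.5 ] w 0.197 gf 108.9
r 97.54286284201339 ang -4.4294590595208785 head -4.742325768221138 Flat -9.183799600359905
time_s: 27.27
eef_pos: [557.8, -156.6, 135.0]
ee_rot: [0.014, 0.954, -0.041, 0.298]
force: [-0.1, -0.7, -0.4]
grip_width: 1.003
grip_force: 0.0
t 27.27 pos [ 557.8 -156.6  135. ] z [ 0.567 -0.05  -0.822] x [ 0.819 -0.069  0.569] F [-0.1 -0.7 -0.4] M [0.07 0.27 0.01] j [-0.6   0.31  1.93  0.68  0.46  0.5 ] w 1.003 gf 0.0
r 96.98976750637945 ang -5.066630673123333 head -4.84074197830752 Flat 0.6771421863328263
```

```bash

python3 -m inch '0 0 -6 0 0 0;0 0 -10 0 0 0;0 0 -16 0 0 0;0 0 -20 0 0 0;0 0 -20 0 0 0;0 0 -20 0 0 0;0 0 -20 0 0 0;0 0 -20 0 0 0;0 0 0 0 0 0;0 0 0 0 0 0'
python3 - <<'E'
from m import *
from rig import ctrl
to()
s=ctrl.capture("scene");t=ctrl.capture("top");np.savez("scene7.npz",**s);np.savez("top7.npz",**t)
im=np.hstack([crop(s["image"][:,:,::-1],130,200,130,150,3),crop(t["image"][:,:,::-1],290,180,130,150,3)])
cv2.imwrite("pics/p7.png",im)
E
```

```text
time_s: 28.1
eef_pos: [482.7, -150.1, 244.5]
ee_rot: [0.015, 0.953, -0.041, 0.299]
force: [0.2, -0.2, -0.0]
grip_width: 1.005
grip_force: 0.0
t 28.1 pos [ 482.7 -150.1  244.5] z [ 0.568 -0.052 -0.821] x [ 0.818 -0.069  0.571] F [ 0.2 -0.2 -0. ] M [0.06 0.29 0.  ] j [-0.71 -0.02  1.98  0.51  0.74  0.64] w 1.005 gf 0.0
```

View pics/p7.png

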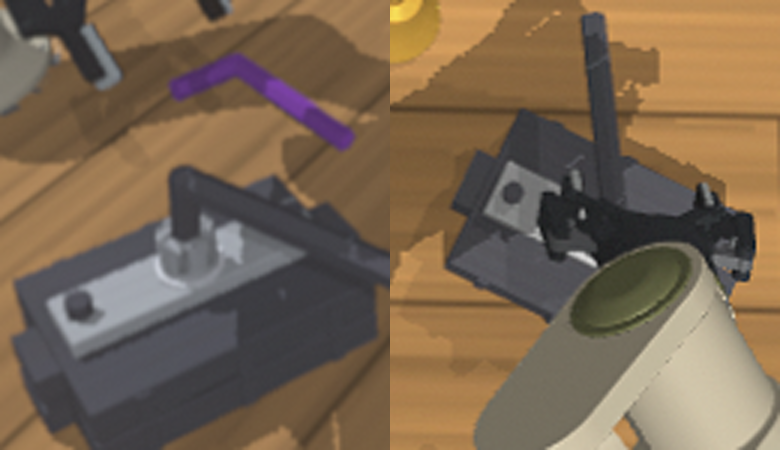

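The key is in the screw with its bend at scene crop (190,180); the fingers are clear. The long arm has swung back a few degrees (top crop (594,15)–(612,195)), so I'll measure its heading before and after release to check the screw against the stop.

```bash
python3 - <<'E'
from m import *
t=np.load("top7.npz")
im6=cv2.imread("pics/p6.png"); 
def head(img,ys,x0,x1,kx,ox,oy,name):
    hsv=cv2.cvtColor(img,cv2.COLOR_BGR2HSV).astype(int)
    m=(hsv[...,1]<75)&(hsv[...,2]<125)
    P=[]
    for y in ys:
        xs=m[y,x0:x1].nonzero()[0]
        if len(xs)>2: P.append(((xs.mean()+x0-ox+.5)/kx-.5+290,(y+.5)/kx-.5+oy,len(xs)))
    W=np.array([plane(t,p[:2],150)[:2] for p in P]); 
    vx,vy,a,b=cv2.fitLine(W.astype(np.float32),cv2.DIST_HUBER,0,.01,.01).ravel()
    h=np.degrees(np.arctan2(vy,vx)); h=(h+90)%180-90
    print(name,"widths",[p[2] for p in P][::4],"heading",h,"y at x=461:",b+(461-a)*vy/vx,W[[0,-1]].round())
head(im6,range(25,85),600,660,3,390,180,"before")
im7=cv2.imread("pics/p7.png")
head(im7,range(30,100),570,640,3,390,180,"after")
for z in range(1): 
    from rig import ctrl
    c=ctrl.capture("top"); cv2.imwrite("pics/p8.png",crop(c["image"][:,:,::-1],290,180,130,150,3)); head(np.hstack([im7[:,:390],cv2.imread("pics/p8.png")]),range(30,100),570,640,3,390,180,"now")
E
```

```text
before widths [22, 24, 24, 23, 24, 25, 24, 24, 24, 24, 25, 25, 24, 24, 23] heading -4.8652496 y at x=461: -147.60384 [[ 623. -162.]
 [ 573. -157.]]
after widths [23, 24, 24, 24, 24, 23, 24, 25, 24, 24, 23, 24, 24, 24, 25, 24, 24, 25] heading 5.6703186 y at x=461: -148.95993 [[ 618. -133.]
 [ 561. -139.]]
now widths [23, 24, 23, 24, 24, 23, 23, 25, 24, 24, 23, 24, 24, 24, 25, 24, 24, 24] heading 5.719734 y at x=461: -149.08667 [[ 618. -133.]
 [ 561. -139.]]
```

```bash
python3 -m inch '0 0 -5 0 0 0;0 0 -5 0 0 0;0 0 0 0 0 0;0 0 0 0 0 0;0 0 0 0 0 0;0 0 0 0 0 0;0 0 0 0 0 0;0 0 0 0 0 0;0 0 0 0 0 0;0 0 0 0 0 0' | head -3
python3 - <<'E'
from m import *
s=np.load("scene7.npz")
C=np.array([461.15,-148,0]);u=np.array([np.cos(.1),np.sin(.1),0])
for z in(151,155,158):print(z,"bend centre px",proj(s,[C+[0,0,z],C-11*u+[0,0,z+11]]).round(1).tolist())
hsv=cv2.cvtColor(s["image"],cv2.COLOR_RGB2HSV).astype(int);m=(hsv[...,1]<75)&(hsv[...,2]<125)
for y in range(252,276,2):
    xs=m[y,180:225].nonzero()[0]+180;print(y,xs.min() if len(xs) else None,len(xs))
E
```

```text
time_s: 29.08
eef_pos: [477.2, -149.4, 251.7]
ee_rot: [0.014, 0.954, -0.041, 0.298]
151 bend centre px [[188.3, 257.6], [183.0, 251.9]]
155 bend centre px [[188.0, 256.0], [182.7, 250.3]]
158 bend centre px [[187.8, 254.8], [182.5, 249.1]]
252 None 0
254 None 0
256 188 7
258 187 14
260 186 28
262 186 38
264 186 39
266 187 38
268 187 38
270 187 38
272 186 37
274 180 34
```

The bend is no higher than the fully-home prediction, and the key is at rest and free. I'm handing in.

```bash
python3 -c "
from rig import ctrl
print(ctrl.finish_job())"
```

```text
the job is handed in; nothing more can be done
None
```

I pulled the key out, flipped it, seated its short arm in the screw, and turned the screw clockwise to its stop. The key is released and the job is handed in. No verdict came back: the stop is inferred from the moment rising to 3.6 N m, and the full seating from floor contact and the final picture.

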